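# Hang the orange cutlery caddy on the slatted stand

### The arm

A 6-joint arm with a two-finger parallel gripper is mounted at the origin on the work surface. World frame = base frame: x ahead of the robot, y to its left, z up, the work surface at z = 0. Lengths are in mm, angles in rad, forces in N, time in s.
With the tool pointing down it reaches from about 350 to 975 mm from the base axis. Payload 7.1 kg.
Tool frame: the origin (TCP) lies midway between the tips of the shut fingers; the grasp point (between the pads) lies 19 mm behind it; z points along the fingers, y is the line along which they close (so a half turn about z gives the same grasp; the last joint's range is limited). The gripper opens to 88 mm and grips with 3 to 60 N. Pads are 20 mm wide; open, the fingers measure 115 mm over their backs; the gripper's body (75 mm by 178 mm) begins 61 mm behind the grasp point.
Start: joints at [-1.126, 0.423, 1.63, -0, 1.089, -0.019], TCP at [279.608, -558.949, 222.675] pointing down, gripper open.
Joint ranges: [-3, 3], [-0.9, 2.11], [0.09, 2.58], [-1.31, 4.45], [0.11, 2.69], [-2.54, 2.54]. Speed limits (rad/s): [2.39, 2.39, 3.01, 3.14, 3.14, 3.14].

### API

Orientations are given as a unit quaternion [x, y, z, w].
In Python, from station import bot gives the robot as it stands.
- The arm moves only by the shell command python3 -m inch 'ROWS' [FORCE]. ROWS is JSON, a list of rows, each a list of 3 entries, a list of its own where there are three numbers: the opening, from 0 (shut) to 1 (fully open), then the shift along the tool's x, y, z in cm, then the turn, a rotation vector about the tool's x, y, z in degrees. In form: [[fingers, [tx, ty, tz], [ax, ay, az]], ...]. A call has 1 to 12 rows; each row is the pose to reach, as a shift and turn from the pose commanded when the call began, along the tool's axes at that moment; what a row does not reach only later rows make up. A row lasts 1/12 s, in which the tool goes at most 41.7 mm and 7.16 degrees, less where a joint would pass 70% of its speed; a pose out of reach is approached as far as the arm can. A call with a gripper value outside its range is refused whole. The fingers move at their own pace and stop on an object; FORCE is the grip in N (left out, the last holds). Time passes only in rows, so rows that repeat a pose let the fingers close. It gives the time, the measured TCP pose, the force, the opening and the grip force at its end, in the units of the state.
- bot.observe(): the state, without advancing time (a new reading comes with each control period).
- bot.grab_frame(name): name is "scene" or "top" or "wrist"; returns the picture (400x640x3 uint8, blue, green, red); there is no depth.
- bot.calibration(name): a dict with "mtx" (3x3 intrinsics, pixels), "R" (3x3) and "t" (3): a world point X has camera coordinates R X + t; the wrist camera has in their place "tool_from_camera" (4x4, takes a point from camera to tool coordinates, whose origin is the TCP and whose axes are the flange's). Camera axes: x right, y down, z forward; pixel columns grow to the right and rows downward; lengths in mm; the calibration is good to about 2 mm. A picture is of the moment at which its call begins: read the wrist's pose just before it. calibration takes no time and is no camera call.
- bot.finish_job(): hands the job in; it is judged then, once.
Trained networks look in the newest picture that a camera, given by its name, has taken for a name from the list of things; names that differ only in an ending like _2 or _b are one class to them, and where a whole thing is asked for, a point or a joint stands for the part that bears it (a point fixed in the world has none). Each returns a list of dicts, best first, with "p" (0 to 1); they miss things now and then, are a little off and sometimes report something else, mostly with a low value. They report only what shows in the picture. A call takes as long as a camera call. They do not tell look-alikes from the thing itself.
- bot.regions_of(thing, camera): "region" (400x640 bool, what is visible of it) and "rect" ([left, top, right, bottom] in pixels, round what is visible of it).
The state is a dict: "time": time; "joint_pos": joint angles; "joint_velocities": joint speeds; "effort": joint torques, N m; "tcp_pos": TCP position; "orientation": TCP orientation; "force": force on the tool from outside, world axes, zero at the start; "torque": the same for the moment, N m; "width": finger opening in mm; "grasp_force": force on a finger pad.
Only numpy, scipy, OpenCV 4.12 (cv2) and the standard library are available. Lean on these libraries where they do the work, as an engineer would, in place of code of your own. Each camera call takes 0.05 s, during which the arm holds its last target. There are 200 camera calls.

### The job

Hang the empty orange cutlery caddy on the slatted wooden stand: tilt its front up, pass the lip on its back into the slot so that it goes up behind the upper slat, then rotate the caddy down until it hangs level with its back against the lower slat, fully seated, and let go. Leave the blue caddy where it stands.

Things in the scene. Friction and masses are not known exactly. Their poses are not given: they have to be found in the camera images.
- orange_caddy: Empty orange open caddy, 140 (x) x 100 (y) x 85 mm (z), 0.15-0.3 kg, upright on the table. Origin: underside centre; z up, front to its -x; back face at x = 70. Grip: grey carrying bar along x, 66 x 14 (y) x 24 mm, centre (-10, 0, 123), nothing beside it above the rim (z 85). Behind: level tab x 70-96, z 79-85, then upright lip x 90-96, z 79-135, both 60 wide (y): 20 mm gap from back to lip.
- lip_top (a point): Middle of the top edge of the orange caddy's lip, at (93, 0, 135) mm in the caddy's frame, same axes. Hung, the tab's underside rests on the lower slat's top edge and the lip stands behind the upper slat, overlapping it by 8 mm; play lets the caddy's front sag up to about 6 degrees.
- slot (a point): Slot of the brown fixed stand (320 wide, 193 mm tall). Point: middle of the lower slat's top front edge, 115 mm over the table. x points through to the stand's back, y along the slot, z up. Slats 8 mm thick (x 0-8): lower z -100 to 0, upper z 48 to 78. Slot 48 high, 284 long, open behind. The 56 mm lip enters only with the caddy's front tilted up 30-45 degrees, tip first, rising as it goes in.
- blue_caddy: Bystander: a caddy of the same shape and axes in blue, with steel spoons in it, standing on the table. To be left alone.
Not all that is in view belongs to the job. What is shaped like the orange_caddy but green is not meant.

How it is judged (in metres and radians):
At the end, for the whole second after the job is handed in: The orange caddy hangs on the stand at rest: the top of its lip is behind the upper slat (7 to 45 mm behind the slats' front face) and 51 to 68 mm above the lower slat's top edge, the caddy is upright within 0.2 rad and square to the stand within 0.25 rad (x of lip_top in the frame of slot between 0.007 and 0.045 m and z of lip_top in the frame of slot between 0.051 and 0.068 m and angle between orange_caddy's own z axis and vertical below 0.2 rad and angle between the x axis of orange_caddy and the x axis of slot, either way round below 0.25 rad and linear speed of orange_caddy below 0.02 m/s); the robot touches nothing.
It fails at once if the blue caddy is pushed more than 30 mm from its place or tipped (distance of blue_caddy from where it was at the start of the episode above 0.03 m or angle between blue_caddy's own z axis and vertical above 0.35 rad).
It also fails if it takes over 51 s, if anything falls off the work surface, if the arm or the gripper's body presses on something with over 40 N, if the wrist force passes 120 N, or if a joint passes its speed limit or range.

## Working session

There is one attempt and no reset: what is moved stays moved. The work goes in short steps, Python scripts to look and compute and a shell command to move; the robot and the scene stay as the last step left them, time stands still between calls to the robot, and variables do not carry over. Pictures are saved under pics/ and viewed, at most 13 in all, crops included, and the job is handed in when it is done.

```bash
ls; mkdir -p pics; python3 - <<'E'
from station import bot
import cv2,numpy as np
print(bot.observe())
ims=[]
for c in("scene","top"):
    im=bot.grab_frame(c); ims.append(im)
    k=bot.calibration(c); print(c,np.round(k["mtx"],1).tolist(),np.round(k["R"],4).tolist(),np.round(k["t"],1).tolist())
    cv2.imwrite(f"pics/{c}0.png",im)
    for th in("orange_caddy","slot"):
        try:
            for r in bot.regions_of(th,c): print(c,th,round(r["p"],2),r["rect"])
        except Exception as e: print(e)
E
```

```text
pics
{'time': 0.0, 'joint_pos': array([-1.12598037e+00,  4.23809629e-01,  1.63068190e+00,  3.76570222e-06,
        1.08857460e+00, -1.90090713e-02]), 'joint_velocities': array([ 0.00072863, -0.00242763,  0.00125616, -0.00049528, -0.0005607 ,
       -0.00063554]), 'effort': array([ 1.39006213e-03, -5.44621718e+01, -2.73673546e+01,  6.43742527e-02,
        2.26594537e-02, -1.47397200e-04]), 'tcp_pos': array([ 279.39240553, -558.46680323,  221.92435518]), 'orientation': array([ 9.73228541e-01,  2.29838344e-01, -1.54041916e-04, -7.20455947e-04]), 'force': array([ 0.95608216,  0.08483687, -0.04551056]), 'torque': array([-0.00665748, -0.02184645,  0.01910297]), 'grasp_force': 0.0, 'width': 87.84074385443726}
scene [[507.6, 0.0, 318.9], [0.0, 507.6, 196.5], [0.0, 0.0, 1.0]] [[0.7656, 0.6431, 0.0128], [0.5312, -0.6209, -0.5764], [-0.3628, 0.4481, -0.817]] [-294.4, -220.4, 2049.4]
scene orange_caddy 0.98 [163.8, 235.0, 222.0, 297.9]
scene orange_caddy 0.88 [314.1, 124.1, 349.5, 168.6]
scene orange_caddy 0.83 [251.9, 215.3, 302.1, 269.5]
scene orange_caddy 0.81 [207.5, 186.8, 251.6, 234.5]
scene slot 0.6 [324.0, 187.3, 416.3, 282.4]
top [[469.3, 0.0, 318.3], [0.0, 469.3, 194.6], [0.0, 0.0, 1.0]] [[-0.0033, -0.9998, 0.0183], [-0.9989, 0.0024, -0.0469], [0.0469, -0.0184, -0.9987]] [-84.0, 452.6, 1720.2]
top orange_caddy 0.82 [419.5, 220.2, 461.6, 255.5]
top orange_caddy 0.78 [353.6, 240.2, 408.7, 276.4]
top orange_caddy 0.64 [354.0, 170.1, 390.0, 221.2]
top orange_caddy 0.55 [215.5, 209.2, 266.1, 264.5]
```

```bash
python3 - <<'E'
import cv2
a=cv2.imread("pics/scene0.png")[100:320,140:440]; cv2.imwrite("pics/s1.png",cv2.resize(a,(800,586),interpolation=2))
a=cv2.imread("pics/top0.png")[120:330,200:480]; cv2.imwrite("pics/t1.png",cv2.resize(a,(800,600),interpolation=2))
E
```

```text
(no output)
```

View pics/s1.png

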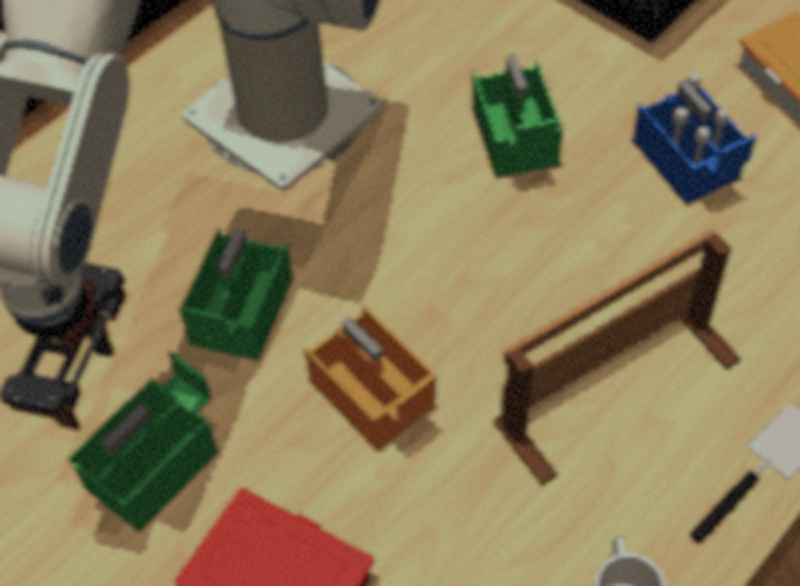

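View pics/t1.png

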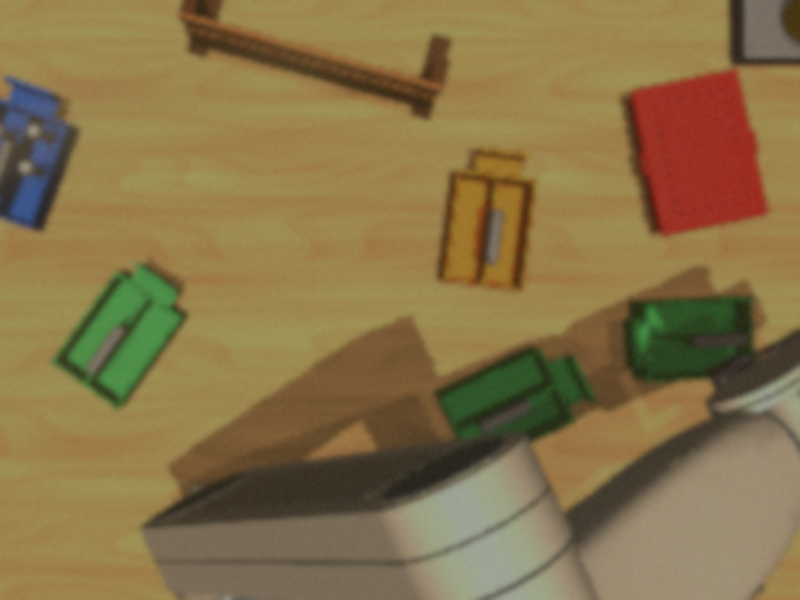

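The scene view shows the orange caddy at full-frame pixel about (280,240), with its lip facing the stand at about (370,235). The top view shows the caddy at about (370,200) and the stand's slats running from (264,125) to (353,152). Four look-alikes stand around it: blue at the far left and three green.

```bash
cat > h.py <<'E'
import numpy as np,cv2
from scipy.optimize import minimize
from scipy.spatial.transform import Rotation as Ro
from station import bot
def box(x0,x1,y0,y1,z0,z1): return np.array([[x,y,z] for x in(x0,x1) for y in(y0,y1) for z in(z0,z1)],float)
CAD=[box(-70,70,-50,50,0,85),box(70,96,-30,30,79,85),box(90,96,-30,30,79,135),box(-43,23,-7,7,111,135)]
def cam(c,s=None):
    k=bot.calibration(c)
    if c!="wrist": return k["mtx"],np.array(k["R"]),np.array(k["t"])
    T=np.eye(4);T[:3,:3]=Ro.from_quat(s["orientation"]).as_matrix();T[:3,3]=s["tcp_pos"]
    M=np.linalg.inv(T@k["tool_from_camera"]); return k["mtx"],M[:3,:3],M[:3,3]
def proj(C,X):
    q=np.asarray(X)@C[1].T+C[2]; p=q@np.array(C[0]).T; return p[:,:2]/p[:,2:]
def back(C,uv,z):
    d=np.linalg.inv(C[0])@np.array([uv[0],uv[1],1.]); d=C[1].T@d; o=-C[1].T@C[2]; return o+d*(z-o[2])/d[2]
def pose(p,X): # x,y,yaw
    return X@Ro.from_euler('z',p[2]).as_matrix().T+[p[0],p[1],p[3] if len(p)>3 else 0]
def sil(C,p,parts,S=4):
    m=np.zeros((400*S,640*S),np.uint8)
    for b in parts: cv2.fillConvexPoly(m,cv2.convexHull(np.round((proj(C,pose(p,b))+.5)*S).astype(np.int32)),1)
    return cv2.resize(m.astype(np.float32),(640,400),interpolation=cv2.INTER_AREA)
def fit(obs,parts,p0,scale=(20,20,.2)):
    f=lambda q:sum(1-np.minimum(sil(C,q,parts),m).sum()/np.maximum(sil(C,q,parts),m).sum() for C,m in obs)
    s=np.diag(scale); p0=np.array(p0,float)
    r=minimize(f,p0,method='Nelder-Mead',options=dict(initial_simplex=np.vstack([p0]+[p0+s[i] for i in range(len(p0))]),xatol=.05,fatol=1e-4,maxiter=300))
    return r.x,r.fun/len(obs)
E
python3 - <<'E'
from h import *
obs=[]
for c,r0 in(("scene",(252,215)),("top",(354,170))):
    bot.grab_frame(c)
    for r in bot.regions_of("orange_caddy",c):
        if abs(r["rect"][0]-r0[0])+abs(r["rect"][1]-r0[1])<15: obs.append((cam(c),r["region"].astype(np.float32)));break
T=cam("top")
print(len(obs)); p0=back(T,(200+485/2.857,120+230/2.857),85); p0=[p0[0],p0[1],0]
for o in [obs]+[[x] for x in obs]: print(fit(o,CAD,p0))
for u,v in((183,20),(437,97)): print("stand",back(T,(200+u/2.857,120+v/2.857),193))
k=bot.calibration("wrist"); print(np.round(k["mtx"],1).tolist(),np.round(k["tool_from_camera"],3).tolist())
for r in bot.regions_of("blue_caddy","top"):print(r["p"],r["rect"])
E
```

```text
2
(array([ 4.29956352e+02, -2.72717243e+02, -1.37093641e-01]), np.float64(0.06765565276145935))
(array([ 4.30659996e+02, -2.74289961e+02, -1.30874474e-01]), np.float64(0.08589005470275879))
(array([ 4.31285369e+02, -2.72762607e+02, -1.49214521e-01]), np.float64(0.04997122287750244))
stand [668.90109533  97.23123929 193.        ]
stand [ 578.77478527 -197.60325972  193.        ]
[[289.1, 0.0, 318.0], [0.0, 289.1, 202.4], [0.0, 0.0, 1.0]] [[0.001, -0.954, -0.3, 83.386], [1.0, 0.001, -0.0, 0.05], [0.0, -0.3, 0.954, -163.272], [0.0, 0.0, 0.0, 1.0]]
```

```bash
cat >> h.py <<'E'
def toolR(yaw,tilt=0): # tool x along yaw, z down; tilt>0: caddy front up (about caddy y)
    return (Ro.from_euler('z',yaw)*Ro.from_euler('y',tilt)*Ro.from_euler('x',np.pi))
def go(P,R):
    s=bot.observe(); R0=Ro.from_quat(s["orientation"])
    d=R0.inv().apply(np.array(P)-s["tcp_pos"])/10; w=(R0.inv()*R).as_rotvec(degrees=True)
    print("row",np.round(d,2).tolist(),np.round(w,2).tolist(),"rows>=",max(np.linalg.norm(d)/4.17,np.linalg.norm(w)/7.16))
E
python3 -c "
from h import *
go([540,-110,340],toolR(-.297))"
```

```text
row [43.37, -28.5, -11.73] [-0.0, -0.0, 43.59] rows>= 12.760098937291675
```

```bash
python3 -m inch '[[1,[2,-1.4,-3],[0,0,3]],[1,[5,-3,-6],[0,0,6]],[1,[9,-6,-9],[0,0,11]],[1,[12.5,-8,-11.7],[0,0,15]],[1,[16,-10.5,-11.7],[0,0,19]],[1,[19.5,-12.8,-11.7],[0,0,23]],[1,[23,-15,-11.7],[0,0,27]],[1,[26.5,-17.4,-11.7],[0,0,31]],[1,[30,-19.7,-11.7],[0,0,35]],[1,[33.5,-22,-11.7],[0,0,39]],[1,[36.5,-24,-11.7],[0,0,41]],[1,[39,-25.6,-11.7],[0,0,43.6]]]' && python3 -m inch '[[1,[2.2,-2,0],[0,0,0]],[1,[2.2,-2,0],[0,0,0]],[1,[2.2,-2,0],[0,0,0]],[1,[2.2,-2,0],[0,0,0]]]'
python3 - <<'E'
from h import *
s=bot.observe(); print(s["tcp_pos"],s["joint_pos"].round(2)); im=bot.grab_frame("wrist"); cv2.imwrite("pics/w1.png",im)
C=cam("wrist",s)
for p in ([624,-50],):
    P=pose([624,-50,-.297],np.array([[0,-160,193],[0,160,193],[0,-142,115],[0,142,115.]])); print(proj(C,P).round(1).tolist())
E
```

```text
time: 1.55
tcp_pos: [510.1, -161.0, 340.0]
orientation: [0.989, -0.149, 0.0, 0.0]
force: [0.2, -1.1, -0.5]
width: 88.2
grasp_force: 0.0
time: 1.88
tcp_pos: [535.9, -150.5, 339.4]
orientation: [0.989, -0.148, -0.0, 0.0]
force: [0.1, 0.3, -0.8]
width: 88.0
grasp_force: 0.0
[ 535.86710287 -150.46474066  339.40584334] [-0.29  0.21  1.66 -0.    1.28  1.57]
[[354.8, 139.7], [50.3, 139.4], [333.8, 134.1], [116.8, 133.8]]
```

View pics/w1.png

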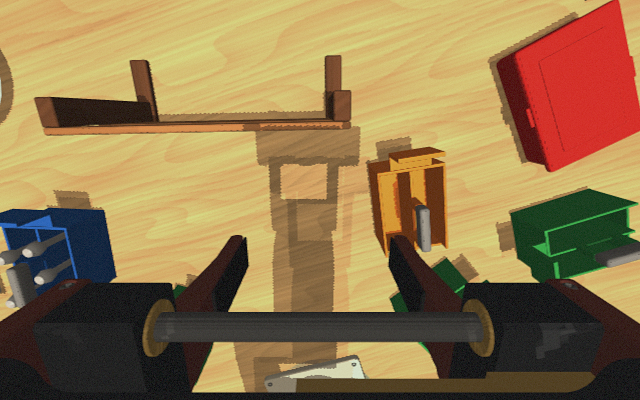

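The wrist view shows the stand from above. Its upper slat's bright top strip runs from about (45,131) to (350,125), with the posts and feet behind it. The orange caddy is at about (410,205). I'll fit the strip's edges, and fit the caddy from its mask.

```bash
python3 - <<'E'
from h import *
s=bot.observe(); C=cam("wrist",s)
im=bot.grab_frame("wrist"); g=cv2.GaussianBlur(im,(0,0),1).astype(int)
for u in (100,200,300): print(u,[g[v,u].tolist() for v in range(116,140,1)])
cv2.imwrite("pics/w2.png",cv2.resize(im[85:145,30:370],None,fx=2.3,fy=2.3,interpolation=cv2.INTER_CUBIC))
for r in bot.regions_of("orange_caddy","wrist"):
    print(round(r["p"],2),r["rect"])
    if abs(r["rect"][0]-368)<12 and r["rect"][2]<470:
        print(fit([(C,r["region"].astype(np.float32))],CAD,[430,-273,-.137]))
E
```

```text
100 [[23, 30, 43], [24, 30, 43], [24, 30, 43], [23, 29, 42], [21, 28, 41], [21, 28, 41], [22, 29, 41], [23, 32, 46], [29, 44, 64], [37, 60, 88], [46, 77, 117], [59, 102, 157], [69, 121, 187], [73, 128, 200], [74, 130, 203], [73, 129, 201], [70, 123, 189], [72, 121, 172], [85, 139, 175], [102, 166, 198], [109, 179, 212], [111, 181, 214], [112, 183, 214], [112, 183, 214]]
200 [[78, 125, 163], [78, 125, 162], [76, 122, 158], [69, 111, 145], [55, 89, 118], [40, 65, 92], [35, 58, 88], [40, 67, 102], [50, 86, 132], [65, 115, 175], [76, 136, 205], [79, 142, 213], [80, 142, 214], [79, 141, 212], [78, 137, 204], [81, 139, 191], [95, 158, 189], [112, 185, 203], [120, 198, 213], [121, 200, 214], [120, 198, 214], [120, 197, 214], [121, 200, 214], [122, 201, 214]]
300 [[72, 116, 150], [64, 103, 135], [50, 80, 110], [40, 65, 95], [39, 66, 99], [44, 74, 113], [52, 91, 141], [63, 111, 172], [65, 116, 181], [60, 105, 164], [54, 94, 145], [51, 86, 132], [50, 83, 125], [56, 92, 130], [69, 111, 149], [78, 124, 162], [80, 128, 167], [81, 129, 168], [81, 129, 168], [80, 128, 166], [80, 127, 165], [80, 127, 165], [79, 125, 163], [76, 122, 158]]
0.72 [366.1, 148.3, 446.3, 254.6]
(array([ 4.32373970e+02, -2.71650814e+02, -1.17872247e-01]), np.float64(0.10718017816543579))
0.62 [512.8, 188.7, 638.1, 281.3]
0.59 [393.5, 259.0, 465.3, 348.0]
0.46 [174.1, 287.2, 214.2, 369.5]
```

View pics/w2.png

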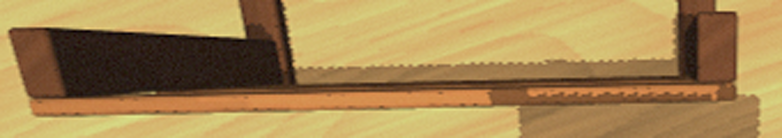

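```bash
python3 - <<'E'
from h import *
s=bot.observe(); C=cam("wrist",s)
f=[back(C,(u,v),193) for u,v in((100,133.3),(200,131.3),(300,129.3),(44,134.4),(350,128.3))]
b=[back(C,(u,v),193) for u,v in((100,126.7),(200,124.5))]
print(np.round(f,1).tolist(),np.round(b,1).tolist())
d=f[2]-f[0]; yaw=np.arctan2(d[1],d[0])-np.pi/2; yaw=(yaw+np.pi/2)%np.pi-np.pi/2; print("yaw",yaw)
n=np.array([np.cos(yaw),np.sin(yaw)]); print("thick",(b[0]-f[0])[:2]@n,(b[1]-f[1])[:2]@n,"len",np.linalg.norm(f[3]-f[4]),"mid",(f[3]+f[4])/2)
E
cat > plan.py <<'E'
import numpy as np,heapq
# caddy profile points in (x,z) caddy; slot frame slats
def edge(r):
    x0,x1,z0,z1=r; xs=np.arange(x0,x1+.1,1.);zs=np.arange(z0,z1+.1,1.)
    return np.vstack([np.c_[xs,0*xs+z0],np.c_[xs,0*xs+z1],np.c_[0*zs+x0,zs],np.c_[0*zs+x1,zs]])
gx=-15
P=np.vstack([edge(r) for r in((60,70,0,85),(70,96,79,85),(90,96,79,135),(gx-37.5,gx+37.5,184,260))])
SL=((0,8,-115,0),(0,8,48,78))
th=np.radians(np.arange(0,43,3.)); X=np.arange(-60,50,2.); Z=np.arange(-100,40,2.) # position of lip root (93,82) in slot frame
cl=np.full((len(th),len(X),len(Z)),-9.)
for i,t in enumerate(th):
    q=P-[93,82]; R=np.array([[np.cos(t),np.sin(t)],[-np.sin(t),np.cos(t)]]); q=q@R.T
    for j,x in enumerate(X):
        for k,z in enumerate(Z):
            p=q+[x,z]; m=99
            for x0,x1,z0,z1 in SL:
                dx=np.maximum(x0-p[:,0],p[:,0]-x1);dz=np.maximum(z0-p[:,1],p[:,1]-z1)
                m=min(m,np.where((dx<0)&(dz<0),np.maximum(dx,dz),np.hypot(np.maximum(dx,0),np.maximum(dz,0))).min())
            cl[i,j,k]=m
np.save("cl.npy",cl)
def search(a,goal):
    D={a:(0)};pr={};h=[(0,a)]
    while h:
        d,n=heapq.heappop(h)
        if n==goal:break
        if d>D[n]:continue
        for s in np.ndindex(3,3,3):
            m=tuple(np.array(n)+s-1)
            if m==n or min(m)<0 or any(m[e]>=cl.shape[e] for e in range(3)) or cl[m]<.5: continue
            c=d+np.linalg.norm(np.array(s)-1)*(.02+ (1/min(cl[m],10))**3)
            if c<D.get(m,1e9): D[m]=c;pr[m]=n;heapq.heappush(h,(c,m))
    path=[goal]
    while path[-1]!=a: path.append(pr[path[-1]])
    return path[::-1]
idx=lambda t,x,z:(int(round(t/3)),int(round((x+60)/2)),int(round((z+100)/2)))
path=search(idx(36,-60,-60),idx(0,18,6))
for n in path: print(round(np.degrees(th[n[0]])),X[n[1]],Z[n[2]],round(cl[n],1))
E
python3 plan.py
```

```text
[[661.4, 49.1, 193.0], [632.6, -51.7, 193.0], [603.8, -152.1, 193.0], [677.6, 105.8, 193.0], [589.5, -202.1, 193.0]] [[667.4, 45.7, 193.0], [638.9, -54.5, 193.0]]
yaw -0.27856728152556975
thick 6.6554129883135325 6.84009464399377 len 320.28288519582895 mid [633.58857403 -48.16095471 193.        ]
36 -60.0 -60.0 26.4
36 -60.0 -58.0 26.4
36 -60.0 -56.0 26.4
36 -58.0 -54.0 24.4
36 -56.0 -52.0 22.4
36 -54.0 -50.0 20.4
36 -54.0 -48.0 20.4
36 -54.0 -46.0 20.4
36 -54.0 -44.0 20.4
36 -54.0 -42.0 20.4
36 -54.0 -40.0 20.5
36 -52.0 -38.0 18.7
36 -50.0 -36.0 17.2
36 -48.0 -34.0 16.1
36 -46.0 -32.0 15.4
36 -44.0 -30.0 15.0
36 -42.0 -28.0 14.5
36 -40.0 -26.0 14.1
36 -38.0 -24.0 13.6
36 -36.0 -22.0 13.2
36 -34.0 -20.0 12.8
36 -32.0 -18.0 12.3
36 -30.0 -16.0 11.9
36 -28.0 -14.0 11.4
36 -26.0 -12.0 11.0
36 -24.0 -10.0 10.5
36 -22.0 -8.0 10.1
36 -20.0 -6.0 9.4
36 -18.0 -4.0 7.8
36 -16.0 -2.0 7.1
36 -14.0 0.0 7.4
36 -12.0 2.0 7.9
36 -10.0 4.0 7.4
36 -8.0 6.0 7.0
36 -6.0 8.0 6.6
33 -4.0 10.0 6.6
30 -2.0 10.0 6.0
27 0.0 10.0 6.0
24 2.0 10.0 6.0
21 4.0 10.0 6.1
18 6.0 10.0 6.2
15 8.0 10.0 6.7
12 10.0 10.0 6.9
9 12.0 10.0 6.9
6 14.0 10.0 6.9
3 16.0 10.0 7.0
0 18.0 8.0 5.0
0 18.0 6.0 3.0
```

```bash
python3 - <<'E'
from h import *
S=[633.6,-48.2,-.2786]
E=[np.array([[0,-160,193],[0,160,193.]]),np.array([[8,-160,193],[8,160,193.]]),np.array([[0,-142,115],[0,142,115.]])]
o=[]
for c,(x0,y0,x1,y1) in (("top",(240,110,400,230)),("scene",(240,170,440,290))):
    im=bot.grab_frame(c); C=cam(c); f=4
    a=cv2.resize(im[y0:y1,x0:x1],None,fx=f,fy=f,interpolation=cv2.INTER_CUBIC)
    tr=lambda X:np.round((proj(C,X)+.5-[x0,y0])*f).astype(int)
    for e,col in zip(E,((0,255,0),(255,255,0),(255,0,255))):
        p=tr(pose(S,e)); cv2.line(a,tuple(map(int,p[0])),tuple(map(int,p[1])),col,1)
    for b in CAD:
        cv2.polylines(a,[cv2.convexHull(tr(pose([431.5,-272.3,-.135],b)).astype(np.int32))],True,(0,0,255),1)
    cv2.imwrite(f"pics/o_{c}.png",a)
print(proj(cam("top"),pose(S,E[0])))
go([431.5-15,-272.3+2,210],toolR(-.135))
E
```

```text
[[354.26647857 150.70917516]
 [261.52286726 124.39852978]]
row [-7.89, 14.9, 12.98] [0.0, -0.0, -9.38] rows>= 5.102605182316101
```

View pics/o_top.png

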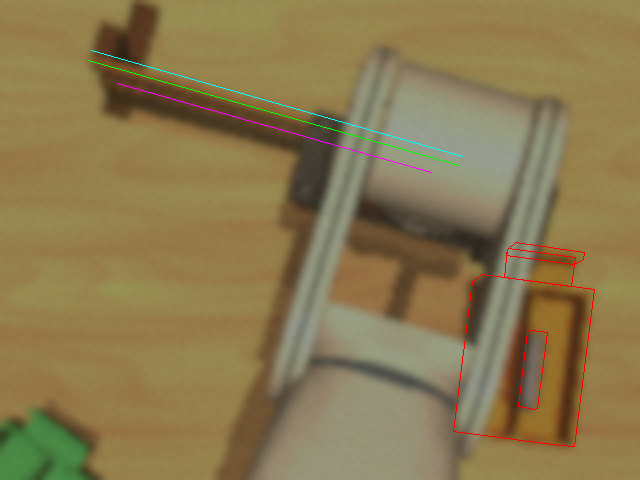

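View pics/o_scene.png

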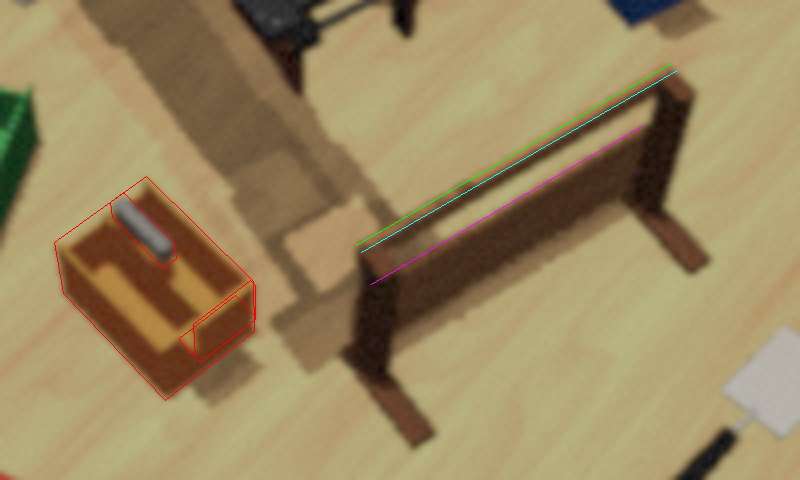

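Both overlays match: in the scene view the stand's edges and the caddy's outline lie on the model, and in the top view what isn't hidden by the arm agrees. Now I'll hover above the caddy.

```bash
python3 -m inch '[[1,[-1,2,1.7],[0,0,-2]],[1,[-2.6,5,4.3],[0,0,-4]],[1,[-4.2,8,7],[0,0,-6]],[1,[-5.8,11,9.6],[0,0,-8]],[1,[-7.2,13.6,11.9],[0,0,-9.4]],[1,[-7.9,14.9,13],[0,0,-9.4]],[1,[-7.9,14.9,13],[0,0,-9.4]],[1,[-7.9,14.9,13],[0,0,-9.4]]]'
python3 - <<'E'
from h import *
s=bot.observe(); C=cam("wrist",s); im=bot.grab_frame("wrist")
r=bot.regions_of("orange_caddy","wrist")
for q in r: print(q["p"],q["rect"])
f=3
a=im.copy()
for b in CAD: cv2.polylines(a,[cv2.convexHull(np.round(proj(C,pose([431.5,-272.3,-.135],b))).astype(np.int32))],True,(0,0,255),1)
cv2.imwrite("pics/w3.png",a)
go([416.6,-270.3,104],toolR(-.135))
E
```

```text
time: 2.8
tcp_pos: [416.5, -270.3, 209.5]
orientation: [0.998, -0.068, -0.0, -0.0]
force: [-0.2, 0.8, 0.6]
width: 87.9
grasp_force: 0.0
0.76 [0.0, 245.0, 68.9, 320.0]
0.75 [263.2, 72.3, 371.8, 243.2]
0.58 [288.5, 264.7, 422.7, 378.2]
0.58 [465.6, 194.4, 638.7, 300.0]
row [-0.18, 0.05, 10.67] [0.04, -0.11, 0.08] rows>= 2.5596075823246167
```

View pics/w3.png

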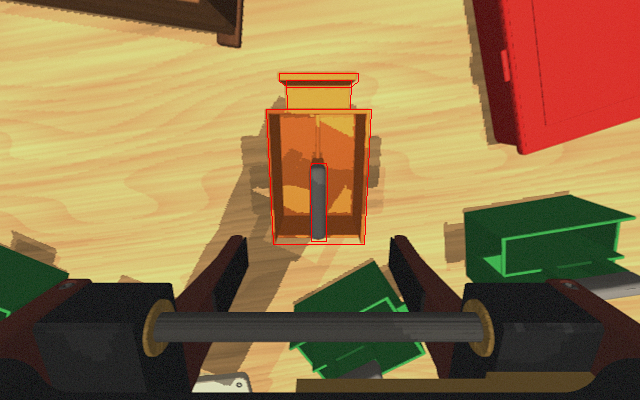

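The wrist view shows the model outline lying right on the orange caddy, with its bar at (318,200). Now I'll descend, grip and lift.

```bash
python3 -m inch '[[1,[0,0,2],[0,0,0]],[1,[0,0,5],[0,0,0]],[1,[0,0,8],[0,0,0]],[1,[0,0,10],[0,0,0]],[1,[0,0,10.6],[0,0,0]],[1,[0,0,10.6],[0,0,0]],[0.12,[0,0,10.6],[0,0,0]],[0,[0,0,10.6],[0,0,0]],[0,[0,0,10.6],[0,0,0]],[0,[0,0,10.6],[0,0,0]],[0,[0,0,10.6],[0,0,0]],[0,[0,0,10.6],[0,0,0]]]' 40 && python3 -m inch '[[0,[0,0,0],[0,0,0]],[0,[0,0,0],[0,0,0]],[0,[0,0,0],[0,0,0]],[0,[0,0,-0.5],[0,0,0]],[0,[0,0,-2],[0,0,0]],[0,[0,0,-4],[0,0,0]],[0,[0,0,-7],[0,0,0]],[0,[0,0,-10],[0,0,0]],[0,[0,0,-12],[0,0,0]],[0,[0,0,-12],[0,0,0]]]'
```

```text
time: 3.9
tcp_pos: [417.5, -269.8, 104.2]
orientation: [0.998, -0.067, 0.0, 0.0]
force: [0.3, 0.3, -0.4]
width: 51.4
grasp_force: 0.0
time: 4.73
tcp_pos: [419.4, -271.0, 228.2]
orientation: [0.998, -0.067, 0.003, 0.002]
force: [1.1, -0.6, -0.1]
width: 0.6
grasp_force: 0.0
```

The fingers are slower than I allowed for: the lift began before they had closed. I'll check the caddy hasn't moved, reopen and repeat.

```bash
python3 -m inch '[[1,[0,0,0],[0,0,0]],[1,[0,0,0],[0,0,0]],[1,[0,0,0],[0,0,0]],[1,[0,0,0],[0,0,0]],[1,[0,0,0],[0,0,0]],[1,[0,0,0],[0,0,0]],[1,[0,0,0],[0,0,0]],[1,[0,0,0],[0,0,0]],[1,[0,0,0],[0,0,0]],[1,[0,0,0],[0,0,0]],[1,[0,0,0],[0,0,0]],[1,[0,0,0],[0,0,0]]]'
python3 - <<'E'
from h import *
s=bot.observe(); C=cam("wrist",s); im=bot.grab_frame("wrist")
for q in bot.regions_of("orange_caddy","wrist"):
    u,v=(q["rect"][0]+q["rect"][2])/2,(q["rect"][1]+q["rect"][3])/2
    if abs(u-318)<40 and v<200: print(q["rect"],fit([(C,q["region"].astype(np.float32))],CAD,[431.5,-272.3,-.135],(8,8,.1)))
h=cv2.cvtColor(im,cv2.COLOR_BGR2HSV); a=im.copy()
for b in CAD: cv2.polylines(a,[cv2.convexHull(np.round(proj(C,pose([431.5,-272.3,-.135],b))).astype(np.int32))],True,(0,0,255),1)
cv2.imwrite("pics/w4.png",a[40:360,120:520])
go([416.6,-270.3,104],toolR(-.135))
E
```

```text
time: 5.73
tcp_pos: [417.3, -269.6, 223.7]
orientation: [0.998, -0.066, 0.0, 0.0]
force: [0.5, 0.2, -0.1]
width: 77.0
grasp_force: 0.0
row [-0.06, 0.08, 11.97] [0.0, -0.0, 0.11] rows>= 2.870916560145984
```

View pics/w4.png

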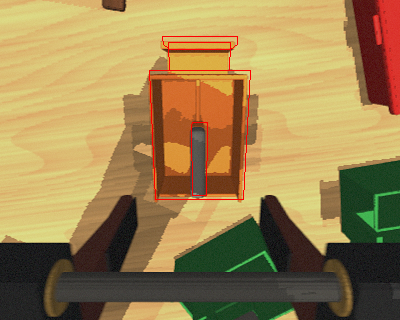

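The caddy is still in place, with its bar inside the outline at crop (198,160). I'll grip again with enough closing time.

```bash
python3 -m inch '[[0.6,[0,0,2],[0,0,0]],[0.5,[0,0.1,5],[0,0,0]],[0.4,[0,0.1,8],[0,0,0]],[0.4,[0,0.1,11],[0,0,0]],[0.4,[0,0.1,12],[0,0,0]],[0.4,[0,0.1,12],[0,0,0]],[0,[0,0.1,12],[0,0,0]],[0,[0,0.1,12],[0,0,0]],[0,[0,0.1,12],[0,0,0]],[0,[0,0.1,12],[0,0,0]],[0,[0,0.1,12],[0,0,0]],[0,[0,0.1,12],[0,0,0]]]' 40 && python3 -m inch '[[0,[0,0,0],[0,0,0]],[0,[0,0,0],[0,0,0]],[0,[0,0,0],[0,0,0]],[0,[0,0,0],[0,0,0]],[0,[0,0,0],[0,0,0]],[0,[0,0,0],[0,0,0]]]'
```

```text
time: 6.83
tcp_pos: [417.4, -270.7, 104.4]
orientation: [0.998, -0.067, 0.001, 0.0]
force: [0.5, 0.8, -1.5]
width: 13.8
grasp_force: 40.0
time: 7.33
tcp_pos: [417.2, -270.5, 104.0]
orientation: [0.998, -0.066, 0.0, -0.0]
force: [-1.1, 2.1, 6.3]
width: 13.6
grasp_force: 40.0
```

```bash
python3 -m inch '[[0,[0,0,-0.5],[0,0,0]],[0,[0,0,-2],[0,0,0]],[0,[0,0,-5],[0,0,0]],[0,[0,0,-8],[0,0,0]],[0,[0,0,-11],[0,0,0]],[0,[0,0,-14],[0,0,0]],[0,[0,0,-15.5],[0,0,0]],[0,[0,0,-16],[0,0,0]],[0,[0,0,-16],[0,0,0]],[0,[0,0,-16],[0,0,0]]]'
python3 - <<'E'
from h import *
s=bot.observe(); C=cam("wrist",s); im=bot.grab_frame("wrist")
R=Ro.from_quat(s["orientation"]).as_matrix(); yaw=np.arctan2(R[1,0],R[0,0]); dz=s["tcp_pos"][2]-104
print(s["tcp_pos"],yaw,dz)
x0=s["tcp_pos"][:2]+15*np.array([np.cos(yaw),np.sin(yaw)])
h=cv2.cvtColor(im,cv2.COLOR_BGR2HSV); m=((h[...,0]>5)&(h[...,0]<22)&(h[...,1]>150)); print(m.sum())
a=im.copy()
for b in CAD: cv2.polylines(a,[cv2.convexHull(np.round(proj(C,pose([x0[0],x0[1],yaw,dz],b))).astype(np.int32))],True,(0,0,255),1)
cv2.imwrite("pics/w5.png",a)
for q in bot.regions_of("orange_caddy","wrist"): print(q["p"],q["rect"])
E
```

```text
time: 8.17
tcp_pos: [416.5, -270.2, 262.7]
orientation: [0.998, -0.066, -0.001, -0.0]
force: [-1.1, -0.4, -2.9]
width: 13.6
grasp_force: 40.0
[ 416.529397   -270.20658402  262.70520218] -0.1330955083934097 158.70520217874537
34048
0.92 [450.0, 184.7, 597.2, 300.2]
0.82 [233.9, 51.8, 399.4, 311.7]
0.61 [315.4, 279.3, 408.7, 365.7]
0.58 [0.0, 228.6, 96.4, 321.1]
```

View pics/w5.png

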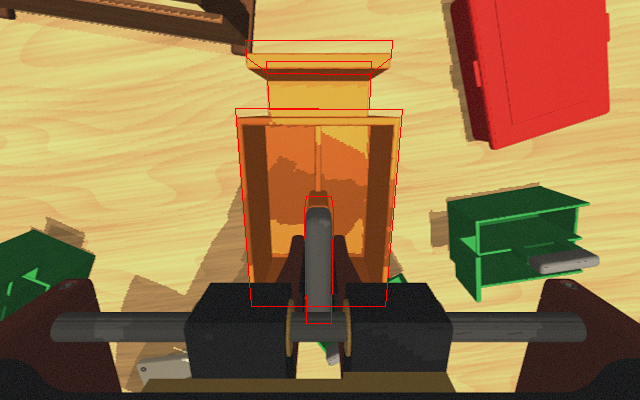

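In hand, the caddy sits about 10 px lower than the nominal outline: lip top at v≈53 against 40, rim back at 118 against 109. So it has shifted about 5 mm towards its front. I'll solve the in-hand pose from these points and work out the waypoints.

```bash
cat >> h.py <<'E'
S=np.array([633.8,-48.2,115.]); SY=-.2786
def tcp(th,X,Z,g,Y=-50):  # th deg caddy tilt; root (93,82) at slot X,Z; g=(gx,gz,pitch deg of caddy rel tool)
    t=np.radians(th); r=np.array([g[0]-93,0,g[1]-82]); 
    p=np.array([X,Y,Z])+Ro.from_euler('y',t).apply(r)
    return S+Ro.from_euler('z',SY).apply(p), toolR(SY,np.radians(th-g[2]))
E
python3 - <<'E'
from h import *
from scipy.optimize import least_squares
k=bot.calibration("wrist"); M=np.linalg.inv(k["tool_from_camera"]); C=(k["mtx"],M[:3,:3],M[:3,3])
X=np.array([[96,-30,135],[96,30,135],[70,-50,85],[70,50,85],[23,7,135],[23,-7,135]],float)
uv=np.array([[391,53],[246,53],[402,117.5],[236.5,117.5],[306,207],[331,207]])
def pr(p):
    q=Ro.from_euler('y',np.radians(p[2])).apply(X-[p[0],0,p[1]])+[0,p[3],0]
    q=q@np.diag([1,-1,-1]); return proj(C,q)
print(pr([-15,104,0,0]).round(0).tolist())
for u in (uv,):
  r=least_squares(lambda p:(pr(p)-u)[:4].ravel(),[-10,104,0,0]);print(r.x,r.fun.round(1))
g=(r.x[0],r.x[1],r.x[2])
for g in (g,(-10,104,0)):
  for w in((36,-60,-36),(36,-50,-36),(36,-6,8),(0,18,10),(0,19,4)): P,R=tcp(*w,g); print(w,P.round(1))
P,R=tcp(36,-60,-36,g); go(P,R)
E
```

```text
[[392.0, 40.0], [245.0, 40.0], [402.0, 109.0], [235.0, 109.0], [304.0, 210.0], [333.0, 210.0]]
[-1.00676990e+01  1.03112151e+02  6.20624259e-01 -5.15785072e-02] [ 0.5  0.   0.3 -0.1 -0.7  0.1 -0.5 -0.1]
(36, -60, -36) [494.1 -60.3 156.7]
(36, -50, -36) [503.7 -63.  156.7]
(36, -6, 8) [546.  -75.1 200.7]
(0, 18, 10) [538.3 -72.9 146.1]
(0, 19, 4) [539.2 -73.2 140.1]
(36, -60, -36) [494.7 -60.4 157.3]
(36, -50, -36) [504.3 -63.2 157.3]
(36, -6, 8) [546.6 -75.3 201.3]
(0, 18, 10) [538.3 -72.9 147. ]
(0, 19, 4) [539.3 -73.2 141. ]
row [5.02, -21.8, 10.48] [2.55, -35.77, 8.08] rows>= 5.924256577666936
```

```bash
python3 -m inch '[[0,[0.3,-1.2,0.4],[0.1,-2,0.5]],[0,[0.9,-4,1.5],[0.4,-6,1.4]],[0,[1.6,-7,3],[0.8,-11,2.5]],[0,[2.3,-10,4.5],[1.1,-16,3.6]],[0,[3,-13,6],[1.5,-21,4.8]],[0,[3.7,-16,7.5],[1.9,-26,6]],[0,[4.3,-18.8,9],[2.2,-31,7.1]],[0,[4.8,-20.8,10],[2.4,-34,7.8]],[0,[5,-21.8,10.5],[2.5,-35.8,8.1]],[0,[5,-21.8,10.5],[2.5,-35.8,8.1]],[0,[5,-21.8,10.5],[2.5,-35.8,8.1]],[0,[5,-21.8,10.5],[2.5,-35.8,8.1]]]'
python3 - <<'E'
from h import *
s=bot.observe(); print(s["joint_pos"].round(2)); C=cam("wrist",s); im=bot.grab_frame("wrist"); a=im.copy()
R=Ro.from_quat(s["orientation"])
for b in CAD[1:3]:
    q=R.apply((b-[-10,0,103.6])@np.diag([1,-1,-1]))+s["tcp_pos"]
    cv2.polylines(a,[cv2.convexHull(np.round(proj(C,q)).astype(np.int32))],True,(0,0,255),1)
for x,y,z0,z1 in((0,142,48,78),(8,142,-100,0)):
    e=np.array([[0,-142,z0],[0,142,z0],[0,142,z1],[0,-142,z1],[0,-142,0],[0,142,0],[8,-142,78],[8,142,78.]])
    q=S+Ro.from_euler('z',SY).apply(e)
    p=np.round(proj(C,q)).astype(int)
    for i,j in((0,1),(2,3),(4,5),(6,7)): cv2.line(a,tuple(map(int,p[i])),tuple(map(int,p[j])),(0,255,0),1)
cv2.imwrite("pics/w6.png",a)
g=(-10,103.6,.3)
for w in((36,-60,-36),(36,-50,-36),(36,-28,-14),(36,-6,8)): go(*tcp(*w,g))
E
```

```text
time: 9.27
tcp_pos: [495.1, -61.8, 158.4]
orientation: [0.942, -0.133, -0.305, -0.042]
force: [-0.5, -0.6, -1.7]
width: 13.3
grasp_force: 40.0
[-0.18  0.64  1.57  0.05  1.55  1.65]
row [0.02, -0.13, 0.23] [0.08, 0.1, -0.1] rows>= 0.06319195098540391
row [0.83, -0.13, -0.36] [0.08, 0.1, -0.1] rows>= 0.21834817464849376
row [1.32, -0.13, -3.43] [0.08, 0.1, -0.1] rows>= 0.882057096229076
row [1.82, -0.13, -6.5] [0.08, 0.1, -0.1] rows>= 1.6191749250230534
```

View pics/w6.png

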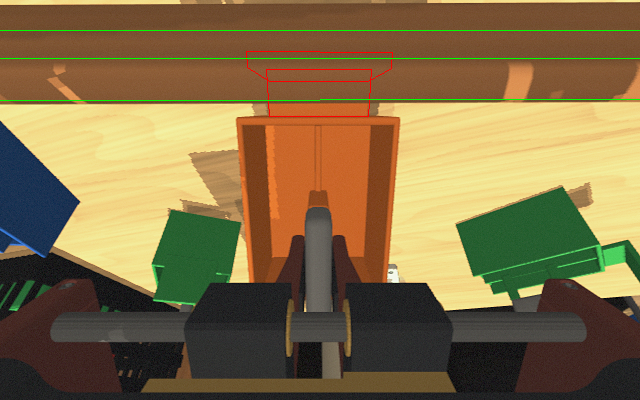

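In this view the upper slat hides the lip, and the predicted slat edges (v≈30, 58, 100) fall on the visible ones (v≈30, 58, 103). I'll put a number on the small residual before inserting.

```bash
python3 - <<'E'
from h import *
s=bot.observe(); C=cam("wrist",s); im=bot.grab_frame("wrist").astype(float)
for x,z in((0,78),(8,78),(0,48),(8,48),(0,0),(8,0),(8,-100)):
    p=[]
    for Y in (-250,50):
        a=S+Ro.from_euler('z',SY).apply([[x,-140,z],[x,140,z]]); p=proj(C,a)
    m=(p[1]-p[0]); f=lambda u:p[0][1]+m[1]/m[0]*(u-p[0][0]); print((x,z),round(f(150),1),round(f(480),1))
for u in(150,480):
    c=im[:125,u-15:u+15].mean(1).sum(1); d=np.diff(cv2.GaussianBlur(c.reshape(-1,1),(1,0) if 0 else (1,3),0).ravel())
    print(u,[(i+.5,int(d[i])) for i in range(1,len(d)-1) if abs(d[i])>12 and abs(d[i])>=abs(d[i-1]) and abs(d[i])>=abs(d[i+1])])
E
```

```text
(0, 78) 97.9 97.7
(8, 78) 56.8 56.7
(0, 48) 29.7 29.5
(8, 48) -7.0 -7.2
(0, 0) -30.1 -30.2
(8, 0) -59.9 -60.0
(8, -100) -107.7 -107.7
150 [(3.5, -197), (98.5, -12), (101.5, 137)]
480 [(1.5, -164), (97.5, -14), (100.5, 173)]
```

The residual is 3 px, about 0.7 mm, so I'll insert along the planned line, watching the force.

```bash
python3 -m inch '[[0,[0.4,0,-0.2],[0,0,0]],[0,[0.8,0,-0.5],[0,0,0]],[0,[0.8,0,-0.8],[0,0,0]],[0,[0.9,-0.1,-1.5],[0,0,0]],[0,[1.1,-0.1,-2.5],[0,0,0]],[0,[1.3,-0.1,-3.5],[0,0,0]],[0,[1.3,-0.1,-3.5],[0,0,0]],[0,[1.3,-0.1,-3.5],[0,0,0]]]' && python3 -c "
from h import *
for w in((36,-28,-14),(36,-6,8)): go(*tcp(*w,(-10,103.6,.3)))"
```

```text
time: 10.03
tcp_pos: [526.6, -68.9, 180.0]
orientation: [0.942, -0.132, -0.304, -0.042]
force: [0.3, 0.7, -2.2]
width: 13.5
grasp_force: 40.0
row [-0.05, 0.06, 0.15] [0.08, 0.06, -0.06] rows>= 0.04134635676040902
row [0.45, 0.07, -2.92] [0.08, 0.06, -0.06] rows>= 0.7083729849687281
```

```bash
python3 -m inch '[[0,[0.1,0,-0.7],[0,0,0]],[0,[0.2,0,-1.5],[0,0,0]],[0,[0.4,0,-2.3],[0,0,0]],[0,[0.4,0,-2.9],[0,0,0]],[0,[0.4,0,-2.9],[0,0,0]],[0,[0.4,0,-2.9],[0,0,0]]]' && python3 -c "
from h import *
print(bot.observe()['force'])
for w in((36,-6,8),(30,-2,10),(24,2,10),(18,6,10),(12,10,10),(6,14,10),(0,18,10),(0,19,4)): go(*tcp(*w,(-10,103.6,.3)))"
```

```text
time: 10.53
tcp_pos: [545.6, -74.3, 200.8]
orientation: [0.942, -0.132, -0.305, -0.042]
force: [1.3, -0.3, -1.8]
width: 13.5
grasp_force: 40.0
[ 1.33419528 -0.33386815 -1.84908304]
row [0.07, 0.07, -0.07] [0.08, 0.11, -0.07] rows>= 0.029265070764473416
row [0.11, 0.07, 0.62] [0.09, 6.11, -0.06] rows>= 0.8536995889170048
row [0.37, 0.06, 1.49] [0.09, 12.11, -0.06] rows>= 1.6916219836639164
row [0.75, 0.06, 2.35] [0.09, 18.11, -0.05] rows>= 2.529588308642615
row [1.25, 0.06, 3.21] [0.1, 24.11, -0.05] rows>= 3.367565769603831
row [1.86, 0.06, 4.04] [0.1, 30.11, -0.04] rows>= 4.205547709454031
row [2.58, 0.06, 4.83] [0.1, 36.11, -0.04] rows>= 5.043531895271951
row [3.01, 0.05, 5.26] [0.1, 36.11, -0.04] rows>= 5.043531895271951
```

No contact so far. Now I'll rotate it down.

```bash
python3 -m inch '[[0,[0.1,0,0.3],[0,3,0]],[0,[0.1,0,0.6],[0,6,0]],[0,[0.2,0,1.05],[0,9,0]],[0,[0.37,0,1.5],[0,12,0]],[0,[0.55,0,1.9],[0,15,0]],[0,[0.75,0,2.35],[0,18,0]],[0,[0.75,0,2.35],[0,18,0]],[0,[0.75,0,2.35],[0,18,0]]]' && python3 -c "
from h import *
for w in((18,6,10),(12,10,10),(6,14,10),(0,18,10),(0,19,4)): go(*tcp(*w,(-10,103.6,.3)))"
```

```text
time: 11.2
tcp_pos: [536.9, -71.9, 177.4]
orientation: [0.978, -0.137, -0.155, -0.021]
force: [-0.2, -0.1, -3.4]
width: 13.4
grasp_force: 40.0
row [0.13, 0.06, -0.04] [0.11, 0.28, -0.03] rows>= 0.04213557869487221
row [0.34, 0.06, 0.93] [0.11, 6.28, -0.02] rows>= 0.8769871426622755
row [0.67, 0.06, 1.9] [0.12, 12.28, -0.02] rows>= 1.7149016152688548
row [1.11, 0.05, 2.88] [0.12, 18.28, -0.01] rows>= 2.552864804548899
row [1.39, 0.05, 3.42] [0.12, 18.28, -0.01] rows>= 2.552864804548899
```

```bash
python3 -m inch '[[0,[0.2,0,0.5],[0,3,0]],[0,[0.35,0,0.95],[0,6,0]],[0,[0.5,0,1.4],[0,9,0]],[0,[0.67,0,1.9],[0,12,0]],[0,[0.9,0,2.4],[0,15,0]],[0,[1.1,0,2.9],[0,18.2,0]],[0,[1.1,0,2.9],[0,18.2,0]],[0,[1.1,0,2.9],[0,18.2,0]]]' && python3 -m inch '[[0,[0,0,0.2],[0,0,0]],[0,[0.1,0,0.4],[0,0,0]],[0,[0.1,0,0.6],[0,0,0]],[0,[0.1,0,0.6],[0,0,0]],[0,[0.1,0,0.6],[0,0,0]]]'
python3 - <<'E'
from h import *
s=bot.observe(); print(s["force"]); C=cam("wrist",s); im=bot.grab_frame("wrist"); cv2.imwrite("pics/w7.png",im)
go(*tcp(0,19,3,(-10,103.6,.3)))
E
```

```text
time: 11.87
tcp_pos: [538.9, -72.5, 146.1]
orientation: [0.99, -0.139, 0.001, 0.001]
force: [-0.2, 0.6, -2.4]
width: 13.9
grasp_force: 40.0
time: 12.28
tcp_pos: [540.4, -73.0, 140.0]
orientation: [0.99, -0.139, 0.002, 0.001]
force: [-0.9, -0.5, -3.0]
width: 13.4
grasp_force: 40.0
[-0.87286121 -0.50542764 -3.03542428]
row [-0.1, 0.05, 0.05] [0.11, -0.02, -0.01] rows>= 0.02910529857005942
```

View pics/w7.png

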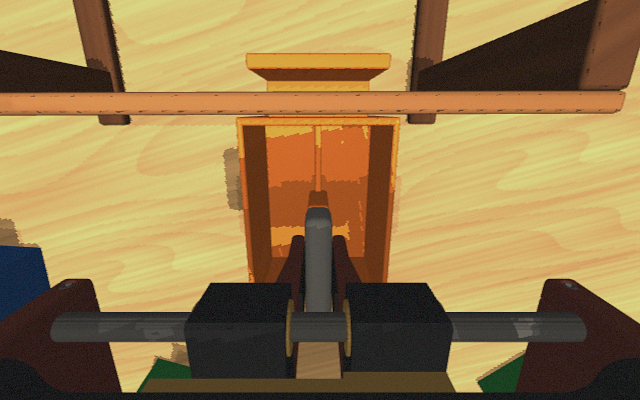

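The picture shows the lip at (318,62) standing behind the upper slat (v≈103), with the body in front of it and square. Now I'll lower until it seats.

```bash
python3 -m inch '[[0,[0,0,0.05],[0,0,0]],[0,[0,0,0.1],[0,0,0]],[0,[0,0,0.15],[0,0,0]],[0,[0,0,0.15],[0,0,0]],[0,[0,0,0.15],[0,0,0]]]'
```

```text
time: 12.75
tcp_pos: [540.2, -72.9, 139.2]
orientation: [0.99, -0.139, 0.003, 0.001]
force: [-4.3, 1.8, 4.4]
width: 13.7
grasp_force: 40.0
```

The tab is on the lower slat (force changed by about +7 N). Release and retreat upward.

```bash
python3 -m inch '[[0.2,[0,0,0],[0,0,0]],[0.3,[0,0,0],[0,0,0]],[0.5,[0,0,0],[0,0,0]],[0.6,[0,0,0],[0,0,0]],[0.6,[0,0,0],[0,0,0]],[0.6,[0,0,0],[0,0,0]],[0.6,[0,0,0],[0,0,0]],[0.6,[0,0,0],[0,0,0]],[0.6,[0,0,0],[0,0,0]],[0.6,[0,0,0],[0,0,0]]]' && python3 -m inch '[[0.6,[0,0,-1],[0,0,0]],[0.6,[0,0,-3],[0,0,0]],[0.6,[0,0,-6],[0,0,0]],[0.6,[0,0,-9],[0,0,0]],[0.6,[0,0,-12],[0,0,0]],[0.6,[0,0,-15],[0,0,0]],[0.6,[0,0,-16],[0,0,0]],[0.6,[0,0,-16],[0,0,0]],[0.6,[0,0,-16],[0,0,0]],[0.6,[0,0,-16],[0,0,0]]]'
python3 - <<'E'
from h import *
a=bot.grab_frame("wrist"); b=bot.grab_frame("scene")
a=a[20:360,100:560]; b=cv2.resize(b[150:300,260:440],None,fx=2.267,fy=2.267,interpolation=cv2.INTER_CUBIC)[:340]
b=b[:,:340]; cv2.imwrite("pics/f.png",np.hstack([a,b]))
E
```

```text
time: 13.58
tcp_pos: [540.3, -72.9, 138.7]
orientation: [0.99, -0.139, 0.003, 0.001]
force: [0.1, -0.5, 0.5]
width: 52.5
grasp_force: 0.0
time: 14.42
tcp_pos: [538.4, -72.2, 297.0]
orientation: [0.99, -0.139, 0.001, 0.001]
force: [0.1, -0.1, 1.3]
width: 52.6
grasp_force: 0.0
```

View pics/f.png

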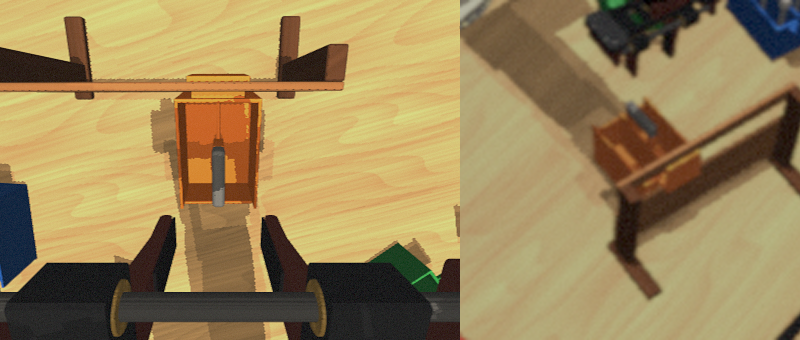

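The caddy hangs with its lip behind the upper slat (crop (218,77)) and square to the stand. The robot is clear of everything.

```bash
python3 -c "
from station import bot
print(bot.finish_job())"
```

```text
the job is handed in; nothing more can be done
None
```

I hung the orange caddy on the stand and handed the job in at about 14.5 s. The last pictures show its lip behind the upper slat, the caddy square to the stand, and the robot clear. `finish_job()` returned no verdict, so I can't confirm that it passed. The first grip missed because I lifted before the fingers had closed; the second held. I did not go near the blue caddy.

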